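# Walk the vial block round to the autosampler's fence

## Task

The heavy aluminium vial block was put down more or less end-on to the locating fence on the autosampler's deck, and it is too wide to grip. Without lifting it, push alternate corners with your fingertips to walk it round in the open (no corner driven into the fence while the block is still well askew), then push it up until one of its long sides, either one, sits flush against the fence along its whole length. Push on the bare metal, never on the vials, and leave the two bottles and the flask standing where they are.

Things in the scene. Friction and masses are not known exactly. Their poses are not given: they have to be found in the camera images.
- block: Plain aluminium block 92 mm (x) by 150 mm (y, the long way) by 40 mm high, 0.9 to 1.6 kg, sliding on the deck with dry friction (5 to 12 N to push). Origin: centre of underside. Its long sides are the faces at x = -46 and +46 mm; either may go to the fence. It starts with its long way 55 to 90 degrees off the fence's line, either way round, its centre 115 to 150 mm in front of the fence.
- vials: Glass vials with white caps in the block's bores (some bores empty), fixed in the block; same origin and axes as the block. The caps stand 13.4 mm above the block's top, 53.4 mm above its underside, none within 6 mm of its edges. Not to be touched.
- fence: Locating fence on the deck: fixed aluminium angle 300 mm long, 28 mm high, upright leg 8 mm thick. Origin: middle of its front face, at the level of the deck's top. x points level into the fence, away from the block and square to the face; y along the fence; z up.
- bottle_wide: Bystander: clear wide-mouth bottle with white cap, 68 mm diameter, 115 mm high, on the deck; origin at the centre of its foot. Leave alone.
- bottle_slim: Bystander: slim amber bottle with white cap, 48 mm diameter, 125 mm high, on the deck; origin at the centre of its foot. Leave alone.
- flask: Bystander: small stoppered glass volumetric flask, 48 mm diameter at the bulb, 136 mm high, on the deck; origin at the centre of its foot. Leave alone.
- deck_top (a point): Point on the flat deck plate 100 mm in front of the fence's middle, 8 mm above the bench; axes as the fence's. From here the deck reaches to x = -170 and y = -310..310 mm. Fixed on it: a rail housing 40 mm high along the back (x = 182 to 228); a parked probe tower on it (y = 225 to 285), 220 mm high; its thin probe arm, 185 mm up, reaching to x = 105 over a rinse pot 55 mm high at (112, 255).

How it is judged (in metres and radians):
At the end, for the whole second after the job is handed in: The block rests flat on the deck with a long side against the fence: parallel to it within 0.03 rad, gap under 4 mm at its middle, and no more than 3 mm of its length past either end of the fence (angle between the y axis of block and the y axis of fence, either way round below 0.03 rad and x of block in the frame of fence between -0.05 and -0.04 m and y of block in the frame of fence between -0.078 and 0.078 m and z of block in the frame of fence below 0.004 m and angle between block's own z axis and vertical below 0.03 rad and linear speed of block below 0.01 m/s); the robot touches nothing.
It fails at once if the block is lifted or tipped (more than 8 mm off the deck or more than 0.12 rad) (z of block in the frame of fence above 0.008 m or angle between block's own z axis and vertical above 0.12 rad).
It fails at once if the robot pushes on the vials (over 1 N) (contact force between any of the fingers, the arm and vials above 1 N).
It fails at once if a corner of the block is driven into the fence (over 2 N) while the block is more than 0.5 rad askew (angle between the y axis of block and the y axis of fence, either way round above 0.5 rad and contact force between block and fence above 2 N).
It fails at once if a bottle or the flask is shifted more than 20 mm or tipped (distance of any of bottle_wide, bottle_slim, flask from where it was at the start of the episode above 0.02 m or angle between any of bottle_wide, bottle_slim, flask's own z axis and vertical above 0.3 rad).
It also fails if it takes over 61 s, if anything falls off the work surface, if the arm or the gripper's body presses on something with over 40 N, if the wrist force passes 120 N, or if a joint passes its speed limit or range.

## Robot

A 6-joint arm with a two-finger parallel gripper is mounted at the origin on the work surface. World frame = base frame: x ahead of the robot, y to its left, z up, the work surface at z = 0. Lengths are in mm, angles in rad, forces in N, time in s.
With the tool pointing down it reaches from about 400 to 825 mm from the base axis. Payload 7 kg.
Tool frame: the origin (TCP) lies at the very end of the fingers, on their centre line; the grasp point (between the pads) lies 19 mm behind it; z points along the fingers, y is the direction in which the jaws open and shut (so a half turn about z gives the same grasp; the last joint's range is limited). The gripper opens to 88 mm and grips with 3 to 60 N. Pads are 19 mm wide; open, the fingers measure 130 mm over their backs; the gripper's body (78 mm by 193 mm) begins 47 mm behind the grasp point.
Start: joints at [-1.049, 0.359, 0.012, 0, -1.224, -0.288], TCP at [156.356, -656.619, 226.561] pointing down, gripper open.
Joint ranges: [-3.07, 3.07], [-1.43, 2.12], [-1.02, 1.25], [-3.03, 1.67], [-3.05, -0], [-3.03, 3.03]. Speed limits (rad/s): [2.39, 2.39, 3.01, 3.14, 3.14, 3.14].

## Interface

Orientations are given as a unit quaternion [x, y, z, w].
In Python, from plant import bot gives the robot as it stands. Calls block until the motion is done:
- bot.move_ptp(position, orientation): joint-space move of the TCP to a pose.
- bot.line_to(position, velocity=150, ori=None): straight line of the TCP; ori=None keeps the orientation; velocity is the mean speed in mm/s.
- bot.move_joints(angles): joint-space move.
- bot.move_gripper(opening, force=None): finger opening in mm; force is the grip in N (None keeps the last); returns when the fingers have stopped.
- bot.pause(seconds).
- bot.solve_ik(position, orientation): joint angles nearest the present ones, or None.
- bot.read_state(): the state.
- bot.camera(name): name is "side" or "top"; returns the picture (480x640x3 uint8, red, green, blue); there is no depth.
- bot.get_calibration(name): a dict with "fx", "fy", "cx", "cy" (pixels), "view" (4x4, takes a point from world to camera coordinates). Camera axes: x right, y up, looking along -z (the intrinsics and any distortion apply to the point x, -y, -z); pixel columns grow to the right and rows downward; lengths in mm; the calibration is good to about 2 mm. A picture is of the moment at which its call begins. get_calibration takes no time and is no camera call.
A pose or a line that the arm cannot do raises bot.Unreachable and nothing moves.
- bot.close_job(): hands the job in, once; it reports no verdict.
The state is a dict: "t": time; "joint_pos": joint angles; "qvel": joint speeds; "tau": joint torques, N m; "tcp_pos": TCP position; "eef_rot": TCP orientation; "contact_force": force on the tool from outside, world axes, zero at the start; "moment": the same for the moment, N m; "width": finger opening in mm.
Only numpy, scipy, OpenCV 4.12 (cv2) and the standard library are available. Lean on these libraries where they do the work, as an engineer would, in place of code of your own. Each camera call takes 0.05 s, during which the arm holds its last target. There are 200 camera calls.

## Working session

There is one attempt and no reset: what is moved stays moved. The work goes in short steps, each a Python script; the robot and the scene stay as the last script left them, time stands still between calls to the robot, and variables do not carry over. Pictures are saved under pics/ and viewed, about 8 in all and at most 12, crops included, and the job is handed in when it is done.

```bash
ls; mkdir -p pics; python3 - <<'E'
from plant import bot
import cv2,numpy as np
for n in("top","side"):
    im=bot.camera(n); cv2.imwrite(f"pics/{n}0.png",im[:,:,::-1]); c=bot.get_calibration(n); print(n,{k:(np.round(v,3).tolist() if k=='view' else v) for k,v in c.items()})
s=bot.read_state();print(s['t'],s['eef_rot'],s['contact_force'])
E
```

```text
pics
top {'fx': 477.78110061572676, 'fy': 477.78110061572676, 'cx': 316.99682084495134, 'cy': 244.61028863768024, 'view': [[-0.018, -1.0, -0.019, 34.386], [0.99, -0.02, 0.137, -539.056], [-0.138, -0.017, 0.99, -992.013], [0.0, 0.0, 0.0, 1.0]]}
side {'fx': 550.0258297718793, 'fy': 550.0258297718793, 'cx': 328.8265648799699, 'cy': 239.97420884004512, 'view': [[-0.902, -0.432, -0.015, 528.306], [0.244, -0.537, 0.808, -165.391], [-0.356, 0.725, 0.589, -778.04], [0.0, 0.0, 0.0, 1.0]]}
0.1 [-1.16551705e-01  9.93184334e-01  7.44103188e-04 -1.57614292e-04] [ 0.21963874 -0.59344099 -0.31247912]
```

View pics/top0.png

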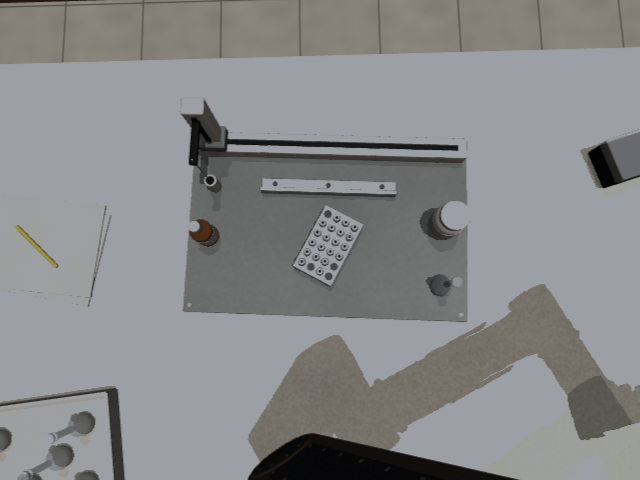

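View pics/side0.png

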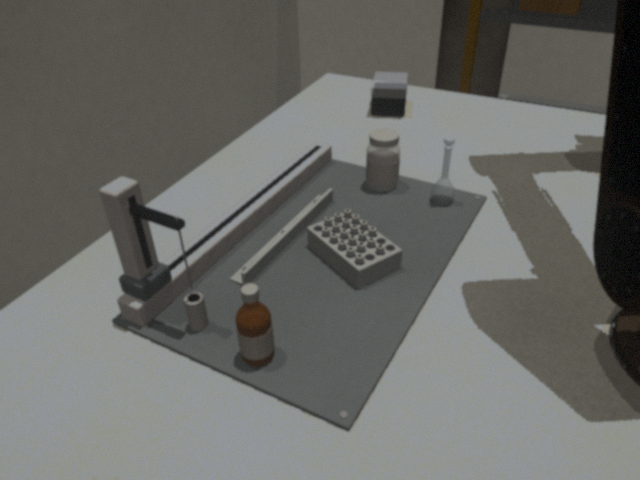

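Top view: block corners are near (326,206), (363,224), (331,286) and (293,265). The fence runs from (262,190) to (396,190), with the slim bottle at left, the wide bottle at right and the flask at (440,285). I'll rectify the top view onto the block's top plane to measure accurately.

```bash
cat > h.py <<'E'
from plant import bot
import cv2,numpy as np
def P(n):
    c=bot.get_calibration(n); V=np.array(c['view'])
    K=np.array([[c['fx'],0,c['cx']],[0,c['fy'],c['cy']],[0,0,1]])
    return K@np.diag([1,-1,-1])@V[:3]
def Hz(n,z):            # plane (x,y,1) -> pixel
    p=P(n); return np.c_[p[:,0],p[:,1],p[:,2]*z+p[:,3]]
def topix(n,pts): 
    q=P(n)@np.c_[np.array(pts,float),np.ones(len(pts))].T; return (q[:2]/q[2]).T
def toplane(n,px,z):
    return cv2.perspectiveTransform(np.array(px,np.float32)[None],np.linalg.inv(Hz(n,z)))[0]
def rect(im,n,z,x0,y0,W,H,s): # rectified: col right = -y, row down = -x ; (x0,y0)=top-left world
    A=np.array([[0,-1/s,x0],[-1/s,0,y0],[0,0,1]])
    return cv2.warpPerspective(im,np.linalg.inv(Hz(n,z)@A),(W,H),flags=cv2.INTER_CUBIC)
E
python3 - <<'E'
from h import *
im=cv2.imread('pics/top0.png')
for px in [[326,206],[363,224],[331,286],[293,265]]: print(toplane('top',[px],48))
print('fence',toplane('top',[[262,194],[396,195]],8),toplane('top',[[262,180],[396,183]],36))
c=toplane('top',[[328,246]],48)[0]
r=rect(im,'top',48,c[0]+190,c[1]+200,800,600,2); print('topleft',c[0]+190,c[1]+200)
cv2.imwrite('pics/r0.png',r)
E
```

```text
[[621.79        2.8950648]]
[[580.6815  -75.49778]]
[[449.5598    -4.099737]]
[[495.53424  75.52253]]
fence [[ 661.5001   146.45659]
 [ 652.3541  -154.67035]] [[ 686.0911   142.6638 ]
 [ 672.4653  -151.45226]]
topleft 724.6893 200.42166
```

View pics/r0.png

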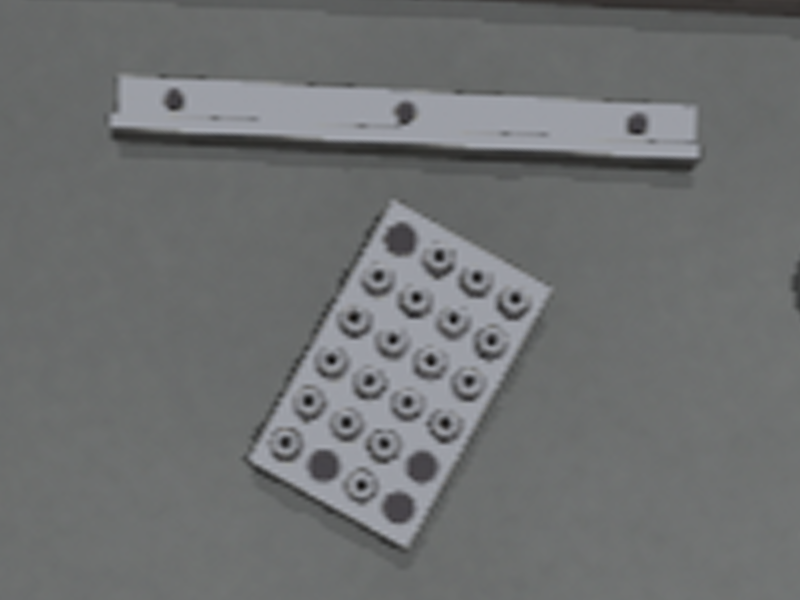

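The rectified view gives sharp block top corners at (391,200), (552,290), (408,549) and (249,460). The fence's front top edge runs from (113,129) to (699,160). The block needs about 64° of clockwise turning. I'll write an automatic pose measurement and push helpers, then check reach.

```bash
cat >> h.py <<'E'
R0=(724.69,200.42)
def r2w(uv): uv=np.array(uv,float); return np.c_[R0[0]-uv[:,1]/2,R0[1]-uv[:,0]/2]
def fence():   # front top edge, z=36
    px=topix('top',np.c_[r2w([[113,129],[699,160]]),[48,48]])
    a,b=toplane('top',px,36); y=(a-b)/np.linalg.norm(a-b); x=np.array([y[1],-y[0]])
    return (a+b)/2,x,y,np.linalg.norm(a-b)
O,FX,FY,FL=fence()
def tof(p): p=np.array(p)-O; return np.array([p@FX,p@FY])
def pose(save=None):
    """block centre(world), long-axis unit vec, size, from top face"""
    im=cv2.cvtColor(bot.camera('top'),cv2.COLOR_RGB2BGR)
    r=rect(im,'top',48,*R0,800,600,2)
    if save: cv2.imwrite(save,r)
    g=cv2.GaussianBlur(cv2.cvtColor(r,cv2.COLOR_BGR2GRAY),(3,3),0)
    m=(g>135).astype(np.uint8)*255
    # blank the fence: everything beyond its front edge
    poly=np.array([[0,0],[800,0],[800,167],[0,124]]); cv2.fillPoly(m,[poly],0)
    m=cv2.morphologyEx(m,cv2.MORPH_OPEN,np.ones((5,5)))
    cs=[c for c in cv2.findContours(m,cv2.RETR_EXTERNAL,cv2.CHAIN_APPROX_NONE)[0]]
    c=max(cs,key=cv2.contourArea)
    b=r2w(cv2.boxPoints(cv2.minAreaRect(c))); e=[b[1]-b[0],b[2]-b[1]]
    L=[np.linalg.norm(v) for v in e]; i=int(np.argmax(L)); d=e[i]/L[i]
    ctr=b.mean(0); f=tof(ctr); a=np.array([d@FX,d@FY])
    if a[1]>0: d,a=-d,-a                 # d points to fence -y end
    ang=np.arctan2(a[0],-a[1])           # >0: far end is -y end, needs clockwise
    print('size',np.round(sorted(L),1),'ctr',ctr.round(1),'fence frame',f.round(1),'skew',round(float(ang),3),'t',round(bot.read_state()['t'],1))
    return ctr,d,ang
def quat(yv):   # tool down, jaws along world direction yv
    th=np.arctan2(yv[1],yv[0])%np.pi; a=(th+np.pi/2)/2
    return [np.cos(a),np.sin(a),0,0]
E
python3 - <<'E'
from h import *
print(O,FX,FY,FL)
c,d,a=pose()
for n in 'slim',(207,242),'wide',(445,236),'flask',(440,293):
    print(n if isinstance(n,str) else tof(toplane('top',[n],8)[0]))
n=np.array([d[1],-d[0]]); print('right normal',n)
for p in (c+d*55-n*110, c+d*55-n*20, c-d*55+n*110):
    print(p, bot.solve_ik([*p,18],quat(n)))
print(bot.solve_ik([*(O-FX*200),18],quat(FY)))
E
```

```text
[655.4669     -2.6919403] [ 0.99860364 -0.05282697] [0.05282697 0.99860364] 296.89883
size [ 90.6 148.5] ctr [5.379e+02 4.000e-01] fence frame [-117.6   -3.1] skew 1.115 t 0.1
slim
[-115.05682  266.53537]
wide
[ -84.692696 -261.03738 ]
flask
[-210.62477 -250.00687]
right normal [-0.48720321 -0.87328863]
[639.49382736  69.69794714] [ 0.41132416  0.50086268 -0.29264913  0.         -0.77728452 -2.49100478]
[595.64553804  -8.89802937] [ 3.12869736e-01  4.40451164e-01 -4.05142227e-01 -4.44089210e-16
 -7.25202935e-01 -2.39255035e+00]
[436.24737106 -68.83319738] [ 2.92750926e-01  2.39674945e-01 -7.48678885e-01 -4.44089210e-16
 -5.82442496e-01 -2.37243154e+00]
[ 4.51585272e-01  2.59129574e-01 -7.17991752e-01 -4.44089210e-16
 -5.93675001e-01 -2.07523295e+00]
```

```bash
cat >> h.py <<'E'
def down(yv,p):
    q1=np.array(quat(yv)); q2=np.array([-q1[1],q1[0],0,0])   # half turn
    s=[(abs(j[5]),q) for q in (q1,q2) if (j:=bot.solve_ik([*p,150],list(q))) is not None]
    return list(min(s,key=lambda t:t[0])[1])
def push(start,dirn,dist,jaw,zhi=130,z=18,v=60,first=None,back=12):
    start,dirn=np.array(start),np.array(dirn); q=down(jaw,start)
    bot.move_ptp([*start,first or zhi],q)
    bot.line_to([*start,z],200)
    e=start+dirn*dist; bot.line_to([*e,z],v)
    print('push F',np.round(bot.read_state()['contact_force'],1))
    e=e-dirn*back; bot.line_to([*e,z],120); bot.line_to([*e,zhi],250)
def corner(c,d,side,s,along=52,gap=15,dist=40,**k):
    """side -1: push left/fence face near far end; +1: right/robot face near near end"""
    n=np.array([d[1],-d[0]])           # from fence-side face toward robot-side face
    p=c-side*d*along+side*n*(46+21+gap)
    push(p,-side*n,gap+dist,n,**k)
E
python3 - <<'E'
from h import *
bot.move_gripper(0)
c,d,a=pose()
corner(c,d,-1,0,dist=38,first=200)
# step aside toward robot for a look
bot.move_ptp([430,-130,200],bot.read_state()['eef_rot'])
pose('pics/r1.png')
E
```

```text
size [ 90.8 148.5] ctr [5.378e+02 4.000e-01] fence frame [-117.6   -3.1] skew 1.117 t 1.6
push F [4.7 0.8 1.1]
size [ 83.  109.5] ctr [537.2 -27.5] fence frame [-116.8  -31. ] skew 0.885 t 8.5
```

View pics/r1.png

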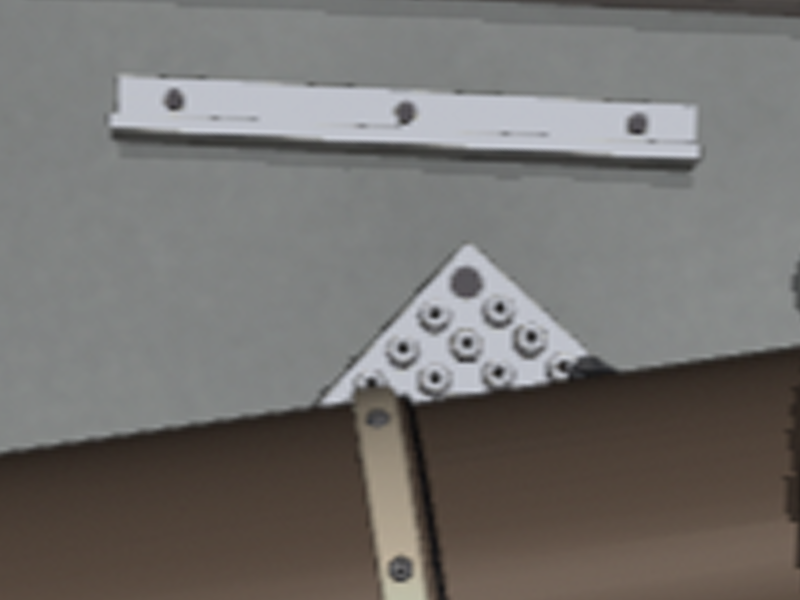

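The arm hides the block's near half. The visible corner at (470,244) shows the skew is now about 0.87. I'll look again from the start pose, then push the other corner.

```bash
python3 - <<'E'
s=open('h.py').read()
s=s.replace("    m=(g>135).astype(np.uint8)*255\n","    roi=g[180:,100:720]; th=cv2.threshold(roi,0,255,cv2.THRESH_OTSU)[0]; m=(g>th).astype(np.uint8)*255\n")
s+='''
def look(save=None):
    p=bot.read_state(); 
    if p['tcp_pos'][2]<190: bot.line_to([*p['tcp_pos'][:2],200],300)
    j=list(bot.read_state()['joint_pos']); j[0]=-0.75; bot.move_joints(j); return pose(save)
'''
open('h.py','w').write(s)
E
python3 - <<'E'
from h import *
c,d,a=look('pics/r2.png')
corner(c,d,1,0,dist=40,first=180)
c,d,a=look('pics/r3.png')
E
```

```text
size [ 91.4 149.3] ctr [518.4 -16.8] fence frame [-136.1  -21.3] skew 0.878 t 10.0
push F [-15.9  -5.3  16. ]
size [ 91.1 149.4] ctr [536.2  -7.3] fence frame [-118.8  -10.9] skew 0.645 t 16.8
```

View pics/r3.png

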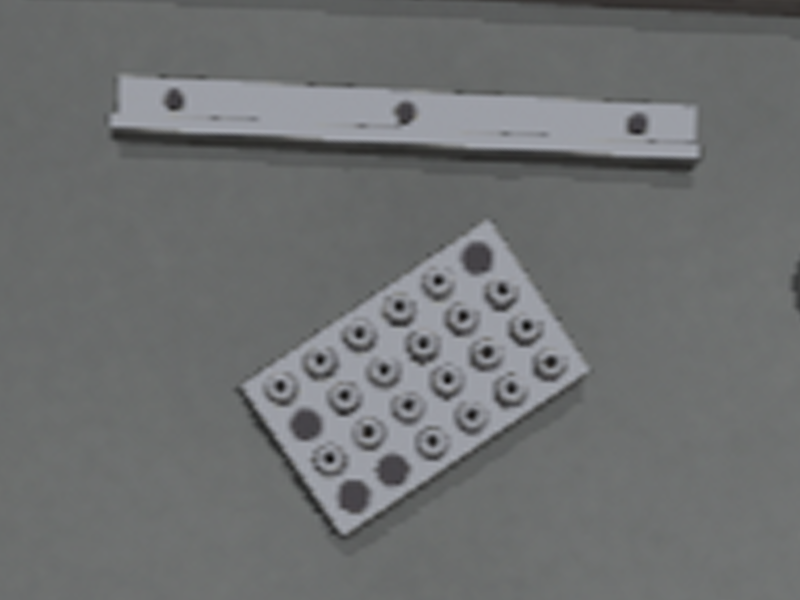

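```bash
python3 - <<'E'
s=open('h.py').read()
s=s.replace("dist=40,**k)","dist=40,par=False,**k)").replace("(46+21+gap)","(46+(9.5 if par else 21)+gap)").replace("gap+dist,n,**k)","gap+dist,d if par else n,**k)")
open('h.py','w').write(s)
E
python3 - <<'E'
from h import *
c,d,a=pose()
corner(c,d,-1,0,dist=36,gap=13,along=50,par=True,first=150)
c,d,a=look()
if 0.3<a<0.6:
    corner(c,d,1,0,dist=30,first=150)
    c,d,a=look('pics/r4.png')
E
```

```text
size [ 91.2 149.3] ctr [536.2  -7.4] fence frame [-118.8  -11. ] skew 0.646 t 16.9
push F [4.7 0.3 3.1]
size [ 91.3 149.8] ctr [507.6 -15.9] fence frame [-146.9  -21. ] skew 0.417 t 24.2
push F [-11.4   0.2   7.7]
size [ 91.7 150. ] ctr [524.5 -16.3] fence frame [-130.   -20.5] skew 0.253 t 31.0
```

View pics/r4.png

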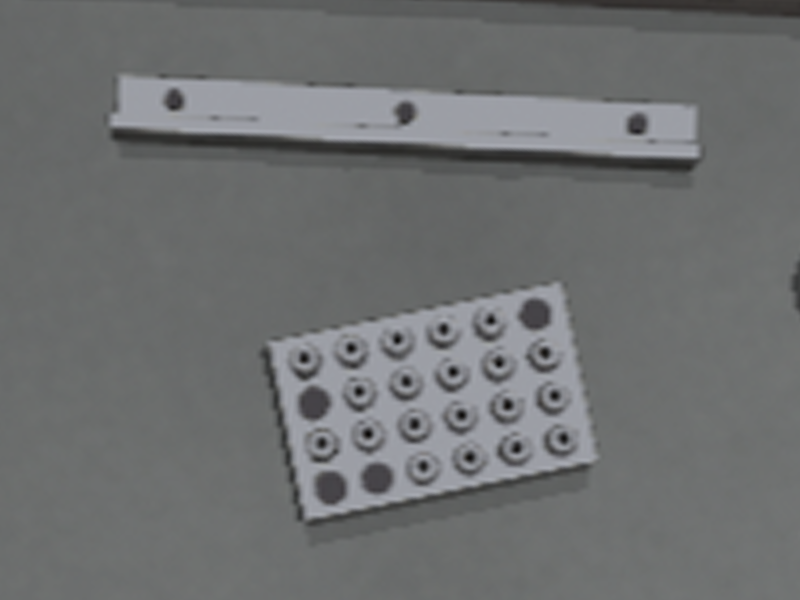

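Skew is 0.25 and the block is 130 mm out, so there's room to square it up. Next I'll open the fingers and push it to the fence with both fingertips.

```bash
python3 - <<'E'
from h import *
bot.move_gripper(88)
c,d,a=pose(); fy=tof(c)[1]
W=lambda fx:O+FX*fx+FY*fy
q=down(FY,W(-220))
bot.move_ptp([*W(-220),150],q); bot.line_to([*W(-220),18],200)
f=lambda: -np.dot(bot.read_state()['contact_force'][:2],FX)
print('base',f()); bot.line_to([*W(-108),18],60); print('F',f(),bot.read_state()['t'])
x=-108
while x<-92:
    x+=1.5; bot.line_to([*W(x),18],20); F=f(); print(x,round(F,1))
    if F>32: break
bot.line_to([*W(x-25),18],150); bot.line_to([*W(x-25),150],250)
look('pics/r5.png')
im=bot.camera('side'); cv2.imwrite('pics/s5.png',cv2.resize(im[130:330,200:450,::-1],None,fx=3,fy=3))
print(bot.read_state()['t'])
E
```

```text
size [ 91.7 150. ] ctr [524.5 -16.3] fence frame [-130.   -20.5] skew 0.253 t 32.5
base -0.009717275224479335
F 13.953310818676627 37.0917
-106.5 12.1
-105.0 11.0
-103.5 11.1
-102.0 12.2
-100.5 12.1
-99.0 11.7
-97.5 14.4
-96.0 19.4
-94.5 25.0
-93.0 31.1
-91.5 35.1
size [ 87.5 149.8] ctr [606.2 -31.4] fence frame [-47.7 -31.3] skew -0.002 t 43.2
43.25
```

View pics/r5.png

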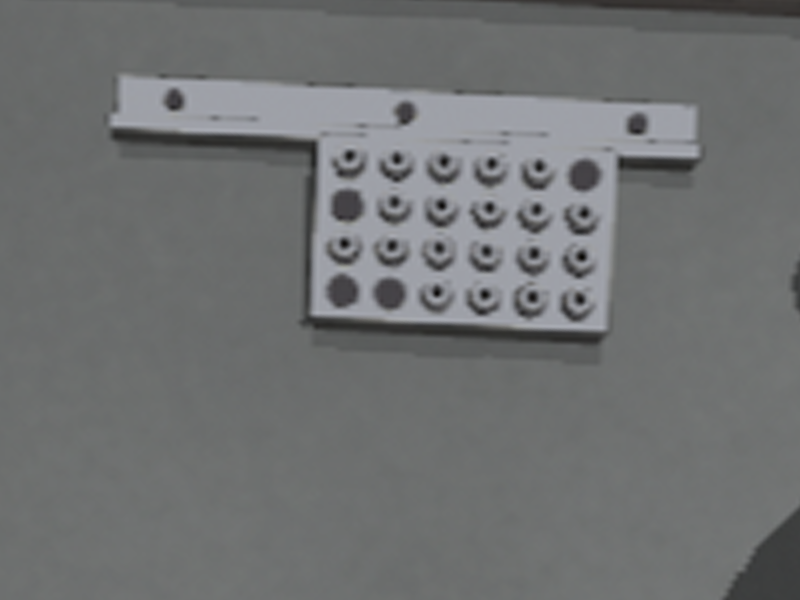

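View pics/s5.png

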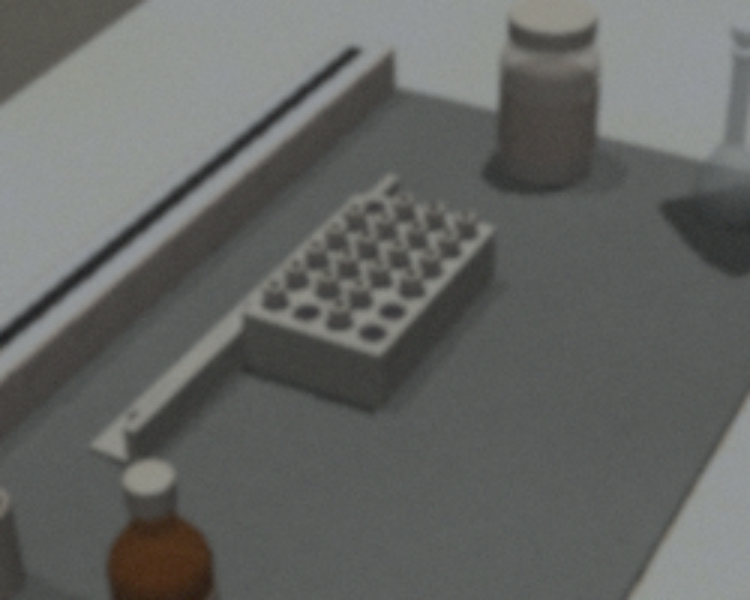

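The block sits flush on the fence. The force rose from 12 N to 35 N on contact, the skew is about 0, and the near edge is 91.5 mm from the fence face. Handing in.

```bash
python3 - <<'E'
from plant import bot
print(bot.close_job())
E
```

```text
the job is handed in; nothing more can be done
None
```

The block is against the fence along a long side, and I handed the job in at about 43 s of the 61 s allowed. `close_job` gives no verdict, so the result below is from my own checks.

**What I did:** I turned the block clockwise with four alternate corner pushes, using closed fingertips low on the bare long faces. The skew went 1.12 → 0.88 → 0.65 → 0.42 → 0.25 rad. In every look during the turning, the block was well clear of the fence. I then opened the fingers and pushed the block square onto the fence with both tips.

**Last checks:**
- **Alignment:** skew was -0.002 rad.
- **Gap:** the block's near edge was 91.5 mm from the fence face, so its centre is about -45.5 mm against a nominal -46.
- **Position along the fence:** y was -31 mm, with ±78 mm allowed.
- **Contact:** the pushing force rose from about 12 N while sliding to 35 N when the block stopped against the fence.
- **Side view:** the block was flat. The wide bottle, slim bottle and flask were standing and looked undisturbed; I did not measure them again. The robot had moved clear.

**Disagreements:**
- The automatic rectangle fit gave a 87.5 mm width and a -47.7 mm centre, because my fence mask cut off the block's far edge. I used the near edge instead.
- The second corner push showed about 16 N of vertical force on the tool that I did not explain. No lift or tip showed in the pictures afterwards.

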